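Raise the soldering hood's window to its pointer

TASK

Push the hood's clear sliding window up its slope, with the fingers beneath its orange lip, until the end of the lip stands right beside the tip of the green height pointer, then let go and move clear. Do not pinch the lip, and leave the pointer and the things on the bench where they are.

Things in the scene. Friction and masses are not known exactly. Their poses are not given: they have to be found in the camera images.
- hood: fixed blue and grey bench hood, clear cheeks, 400 mm wide, 380 deep, 357 high. Origin on the bench, mid-width, at the foot of its front; x into the hood, y to its left, z up. The front slopes back at 45 degrees from 60 mm above the origin; the clear window slides straight up this slope between two aluminium rails (at y = +-182 mm, 30 mm wide, 12 mm proud of the window)
- lip_mid (a point): centre of the lip (orange below, white above) on the window's bottom edge: a shelf 310 mm long (y), 14 mm thick (x), standing 34 mm square out of the window (z); point at mid-length, mid-thickness, 17 mm out. Axes: x up the slope, y to the hood's left, z out of the window (to the robot and up). Underside 7 mm below this point along x; under it at least 60 mm of slope is open for fingers
- sash (a joint): how far the window is up its slope, m: 0 lowest, 0.21 at the upper stop. Counterweighted: it stays where it is left; about 2 to 4 N along the slope moves it either way. (In contact rules sash_c1 is the lip's orange lower layer, 8 mm thick and 34 mm deep; sash_c2 its white upper layer, 6 mm thick and 26 mm deep)
- mark_tip (a point): tip of the green height pointer clipped on the left rail (block 30 mm along the slope, 36 mm wide, top 24 mm out from the window, black screw 10 mm above that). The tip is 158 mm left of the window's middle, 17 mm out, beside the path of the lip's left end. Axes as lip_mid, whose x in this frame is 0 when the lip's end is right at the tip
- flux: blue plastic bottle, 48 mm diameter, 115 mm tall, white cap; stands before the hood's left part. Origin at the underside; loose bystander
- powder_jar: amber jar, 52 mm diameter, 55 mm tall; stands before the hood's right part. Origin at the underside; loose bystander
- brick: pale soldering brick 55 x 100 x 24 mm tall, lying before the middle of the hood. Origin at the underside; loose bystander
- ring_cone: wooden ring cone, 48 mm wide foot, 85 mm tall, on the left. Origin at the underside; loose bystander
- bangle: brass bangle lying flat, 64 mm diameter, 12 mm tall, on the left. Origin at the underside; loose bystander
- pliers: red-handled pliers lying flat, 150 mm long, on the left. Origin at the underside; loose bystander
- graver_mug: white mug, 72 mm diameter, 85 mm tall, on the right. Origin at the underside; loose bystander
- bench_brush: bench brush lying on the right. Origin at the underside; loose bystander

How it is judged (in metres and radians):
On the way:
1. the fingers push against the underside of the lip while the window is on its way, 10 to 65 mm short of the pointer (x of lip_mid in the frame of mark_tip between -0.065 and -0.01 m and contact force between the fingers and sash_c1 above 0.5 N), for 0.05 s.
At the end, for the whole second after the job is handed in: The window is at rest with the middle of the lip's thickness within 8 mm (along the slope) of the pointer's tip; the bystanders are within 20 mm of where they stood (x of lip_mid in the frame of mark_tip between -0.008 and 0.008 m and velocity of joint sash between -0.005 and 0.005 m/s and distance of each of flux, powder_jar, brick, ring_cone, bangle, pliers, graver_mug, bench_brush from where it was at the start of the episode below 0.02 m); the robot touches nothing.
It fails at once if the lip is pinched: the fingers press on its underside and its upper side at once (contact force between the fingers and sash_c1 above 1 N and contact force between the fingers and sash_c2 above 1 N).
It fails at once if the pointer is shifted by more than 5 mm (distance of mark_tip from where it was at the start of the episode above 0.005 m).
It fails at once if a bystander is moved, lifted or knocked over by more than 20 mm (distance of any of flux, powder_jar, brick, ring_cone, bangle, pliers, graver_mug, bench_brush from where it was at the start of the episode above 0.02 m).
It also fails if it takes over 40 s, if anything falls off the work surface, if the arm or the gripper's body presses on something with over 40 N, if the wrist force passes 120 N, or if a joint passes its speed limit or range.

ROBOT

A 6-joint arm with a two-finger parallel gripper is mounted at the origin on the work surface. World frame = base frame: x ahead of the robot, y to its left, z up, the work surface at z = 0. Lengths are in m, angles in degrees, forces in N, time in s.
With the tool pointing down it reaches from about 0.35 to 0.875 m from the base axis. Payload 4.2 kg.
Tool frame: the origin (TCP) lies on the front face of the gripper's body, between the roots of the fingers; the fingertips stand 70 mm ahead of it and the grasp point (between the pads) lies 51 mm ahead of it; z points along the fingers, y is the line along which they close (so a half turn about z gives the same grasp; the last joint's range is limited). The gripper opens to 87 mm and grips with 3 to 60 N. Pads are 19 mm wide; open, the fingers measure 117 mm over their backs; the gripper's body (75 mm by 190 mm) begins 51 mm behind the grasp point.
Start: joints at [83.457, 22.042, 0.453, 0, -68.411, -14.817], TCP at [0.228, 0.582, 0.292] pointing down, gripper open.
Joint ranges: [-179.83, 179.83], [-69.29, 118.12], [-61.27, 80.66], [-181.25, 117.63], [-171.15, -9.14], [-177.46, 177.46]. Speed limits (degrees/s): [159.86, 159.86, 180, 180, 180, 180].

INTERFACE

Orientations are given as a 3x3 rotation matrix whose columns are the frame's x, y, z axes.
In Python, from station import r gives the robot as it stands.
- The arm moves only by the shell command python3 -m pendant 'ROWS' [OPENING]. ROWS is JSON, a list of rows, each a list of 2 entries, a list of its own where there are three numbers: the shift along the tool's x, y, z in mm, then the turn, a rotation vector about the tool's x, y, z in rad. A call has 1 to 10 rows; each row is the pose to reach, as a shift and turn from the pose commanded when the call began, along the tool's axes at that moment; what a row does not reach only later rows make up. A row lasts 1/10 s, in which the tool goes at most 50 mm and 8.59 degrees, less where a joint would pass 70% of its speed; a pose out of reach is approached as far as the arm can. A call with a gripper value outside its range is refused whole. OPENING is the opening, from 0 (shut) to 1 (fully open), set as the call begins (- or left out, the last holds). The fingers move at their own pace and stop on an object; the grip force is fixed at half the most. Time passes only in rows, so rows that repeat a pose let the fingers close. It gives the time, the measured TCP pose, the force, the opening and the grip force at its end, in the units of the state.
- r.sense(): the state, without advancing time (a new reading comes with each control period).
- r.capture(name): name is "side" or "top"; returns a dict with "frame" (480x640x3 uint8, red, green, blue), "vertical_fov" (degrees; the focal length in pixels is half the picture's height over the tangent of half this angle, whatever the lens; pixels are square), "cx", "cy" (the principal point, pixels), "distortion" ([k1, k2, p1, p2, k3] as OpenCV has them; the pictures are not rectified), "rvec" (rotation vector, rad) and "tvec" (3), from world to camera coordinates, as OpenCV has them. Camera axes: x right, y down, z forward; pixel columns grow to the right and rows downward; lengths in m; the calibration is good to about 2 mm. A picture is of the moment at which its call begins. There is no depth.
- r.finish_job(): hands the job in; it is judged then, once.
The state is a dict: "time_s": time; "joints": joint angles; "joint_velocities": joint speeds; "effort": joint torques, N m; "tcp_pos": TCP position; "ee_rot": TCP orientation; "wrist_force": force on the tool from outside, world axes, zero at the start; "moment": the same for the moment, N m; "gripper_width": opening from 0.0 (shut) to 1.0 (fully open); "gripper_force": force on a finger pad.
Only numpy, scipy, OpenCV 4.12 (cv2) and the standard library are available. Lean on these libraries where they do the work, as an engineer would, in place of code of your own. Each camera call takes 0.05 s, during which the arm holds its last target. There are 200 camera calls.

## Working session

There is one attempt and no reset: what is moved stays moved. The work goes in short steps, Python scripts to look and compute and a shell command to move; the robot and the scene stay as the last step left them, time stands still between calls to the robot, and variables do not carry over. Pictures are saved under pics/ and viewed, at most 10 in all, crops included, and the job is handed in when it is done.

```bash
mkdir -p pics; python3 - <<'E'
from station import r
import cv2,numpy as np
for n in ("side","top"):
    c=r.capture(n); cv2.imwrite(f"pics/{n}0.png",c["frame"][:,:,::-1])
    R=cv2.Rodrigues(np.array(c["rvec"]))[0]; print(n,c["vertical_fov"],c["cx"],c["cy"],c["distortion"],-R.T@np.array(c["tvec"]).ravel()); print(R.round(2))
s=r.sense();print(s)
E
```

```text
side 52.21929046367417 315.52072950272907 235.42201836758707 [0.03610622 0.         0.         0.         0.        ] [0.08572594 1.20094699 0.84179521]
[[-0.95 -0.31  0.  ]
 [-0.16  0.48 -0.86]
 [ 0.27 -0.82 -0.51]]
top 52.677895897943166 306.2842935347465 240.772990264378 [-0.09941652  0.          0.          0.          0.        ] [0.21940406 0.01185204 1.44329194]
[[-0.01 -1.   -0.01]
 [-0.98  0.01 -0.19]
 [ 0.19  0.   -0.98]]
{'time_s': 0.1, 'joints': array([ 8.34561388e+01,  2.20873729e+01,  3.89609854e-01, -2.47910906e-02,
       -6.84122792e+01, -1.48159822e+01]), 'joint_velocities': array([-0.0292463 , -0.16330937,  0.15810927,  0.08759418,  0.0907857 ,
       -0.03067312]), 'effort': array([-2.37409467e-04, -3.91691530e+01,  1.87934089e+01,  4.23185661e+00,
        1.34764012e-02, -6.99405905e-05]), 'tcp_pos': array([0.227481  , 0.58171298, 0.29127318]), 'ee_rot': array([[ 9.31253212e-01, -3.64372161e-01, -6.18589147e-04],
       [-3.64372672e-01, -9.31251356e-01, -1.86220085e-03],
       [ 1.02472165e-04,  1.95957750e-03, -9.99998075e-01]]), 'wrist_force': array([-0.87827549, -0.46844049,  0.30130978]), 'moment': array([ 0.0436053 , -0.02754478, -0.01623436]), 'gripper_force': 0.0, 'gripper_width': 0.9965309552282292}
```

View pics/side0.png

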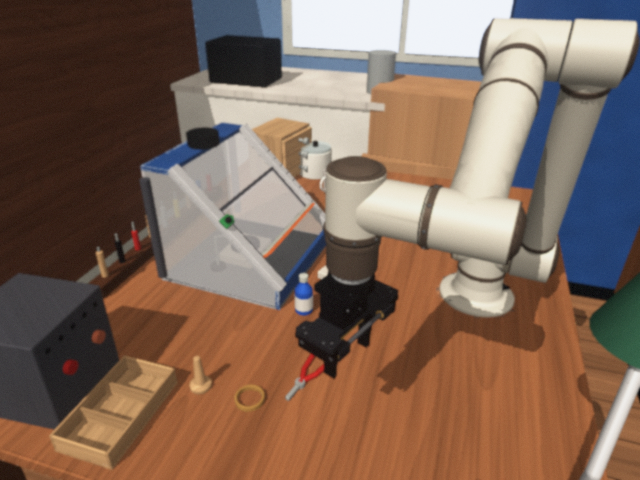

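View pics/top0.png

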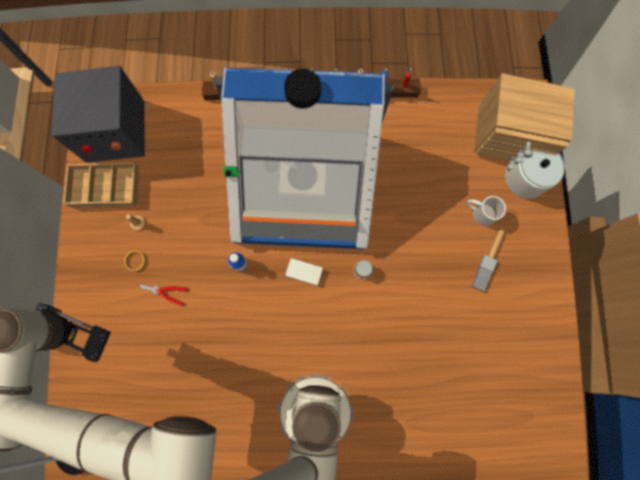

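The side view shows the hood with its pointer at about (228,220) and the orange lip running from (265,255) to (312,206). In the top view the lip runs from (246,219) to (354,222), the pointer is at (232,171), and the bottle, brick and jar stand in front of the hood. Next I'll take enlarged crops.

```bash
cat > h.py <<'E'
import cv2,numpy as np
def cam(c):
    f=240/np.tan(np.radians(c["vertical_fov"]/2))
    K=np.array([[f,0,c["cx"]],[0,f,c["cy"]],[0,0,1.]])
    R=cv2.Rodrigues(np.array(c["rvec"]))[0];t=np.array(c["tvec"]).ravel()
    return K,np.array(c["distortion"]),R,t
def ray(c,p):
    K,d,R,t=cam(c); u=cv2.undistortPoints(np.array([[p]],float),K,d).ravel()
    v=R.T@np.array([u[0],u[1],1]); return -R.T@t,v/np.linalg.norm(v)
def plane(c,p,z):
    o,v=ray(c,p); return o+v*(z-o[2])/v[2]
def tri(c1,p1,c2,p2):
    o1,v1=ray(c1,p1);o2,v2=ray(c2,p2)
    s=np.linalg.lstsq(np.c_[v1,-v2],o2-o1,rcond=None)[0]
    a,b=o1+s[0]*v1,o2+s[1]*v2; return (a+b)/2,np.linalg.norm(a-b)
def proj(c,P):
    K,d,R,t=cam(c); return cv2.projectPoints(np.array(P,float).reshape(-1,3),np.array(c["rvec"]),np.array(c["tvec"]),K,d)[0].reshape(-1,2)
def mask(im,kind):
    h=cv2.cvtColor(im,cv2.COLOR_RGB2HSV)
    lo,hi={"orange":((5,170,190),(14,255,255)),"green":((50,120,40),(85,255,255))}[kind]
    return cv2.inRange(h,lo,hi)
E
python3 - <<'E'
from station import r
from h import *
import pickle
cs={n:r.capture(n) for n in("side","top")}
pickle.dump(cs,open("c0.pkl","wb"))
for n,(x,y,w,h) in {"side":(190,180,150,110),"top":(215,140,180,140)}.items():
    im=cs[n]["frame"]
    cv2.imwrite(f"pics/{n}c.png",cv2.resize(im[y:y+h,x:x+w,::-1],None,fx=4 if n=="top" else 5,fy=4 if n=="top" else 5,interpolation=cv2.INTER_CUBIC))
    for k in("orange","green"):
        m=mask(im,k); N,l,s,ce=cv2.connectedComponentsWithStats(m)
        for i in range(1,N):
            if s[i,4]>12 and x<ce[i][0]<x+w and y<ce[i][1]<y+h:
                q=np.argwhere(l==i)[:,::-1]; a=q[np.argmin(q[:,0])];b=q[np.argmax(q[:,0])]
                print(n,k,s[i],ce[i].round(1),a,b)
E
```

```text
side orange [265 219  35  38  69] [280.7 239.6] [265 255] [299 219]
side green [221 216  10  11  40] [224.9 221.9] [221 220] [230 223]
top orange [243 217 112   8 300] [299.1 220.7] [243 218] [354 223]
top green [224 167  16   9 104] [231.2 170.6] [224 167] [239 172]
```

View pics/sidec.png

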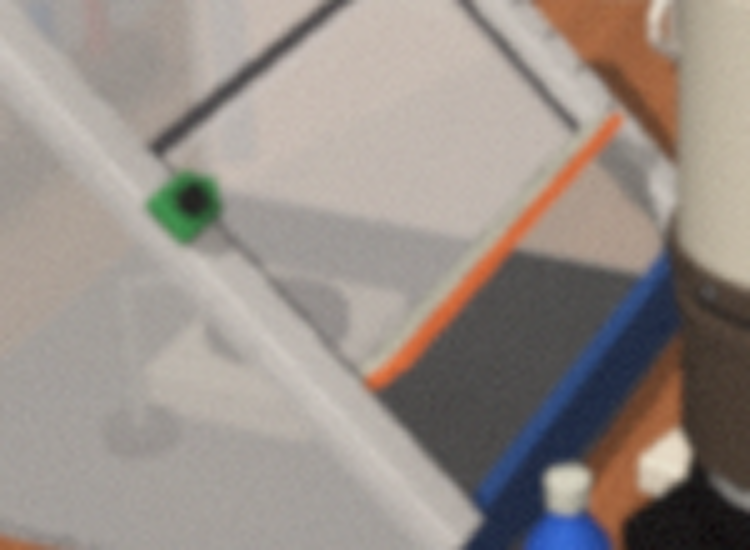

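View pics/topc.png

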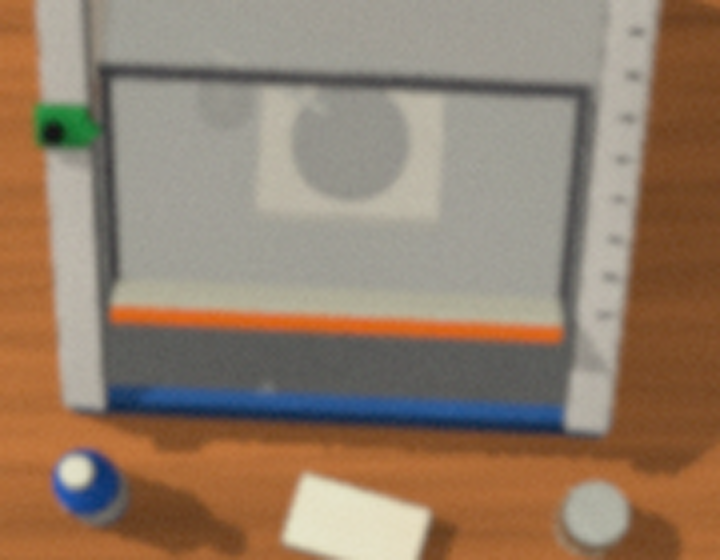

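The crops show the pointer tip at about top (240.5,172) and side (234,223). The orange lip's ends are at top (242.5,219) and (355.5,223.5), and at side (264,256.5) and (313.7,203.5). The window bottom is open down to the blue sill.

```bash
python3 - <<'E'
from h import *
import pickle
cs=pickle.load(open("c0.pkl","rb"));s,t=cs["side"],cs["top"]
L,e1=tri(s,(264,256.2),t,(242.3,219)); Rr,e2=tri(s,(313.7,203.3),t,(355.3,223.3))
T,e3=tri(s,(233.5,222.5),t,(240.3,172.2))
print(L,e1,Rr,e2,np.linalg.norm(L-Rr),T,e3)
y=L-Rr;y[2]=0;y/=np.linalg.norm(y);x=np.array([y[1],-y[0],0]);z=np.array([0,0,1.])
print("yaw",np.degrees(np.arctan2(x[1],x[0])))
u=(x+z)/2**.5;n=(z-x)/2**.5
# origin from sill front top edge: left outer/ right inner blue ends z=.06
for p in((242.2,243.5),(356.3,247)):print("sill",plane(t,p,.06))
d=T-(L+Rr)/2; print("d hood-dir u,y,n",d@u,d@y,d@n)
for nme,p in(("flux cap",(233.5,257.5)),("jar",(364,268.5)),("brick",(304.5,271.5))):print(nme,plane(t,p,{"f":.115,"j":.055,"b":.024}[nme[0]]))
E
```

```text
[0.5485703  0.19770081 0.13104323] 0.01173318999057268 [ 0.52107378 -0.11770785  0.14485542] 0.003784730936612257 0.3169060788231641 [0.64561487 0.19005453 0.21604537] 0.009403320790710837
yaw -4.982303301608294
sill [0.4867941  0.20521754 0.06      ]
sill [ 0.47218318 -0.1264905   0.06      ]
d hood-dir u,y,n 0.12405340477673345 0.1591132071602351 -0.013608911765091809
flux cap [0.43678344 0.2213191  0.115     ]
jar [ 0.40966654 -0.14732388  0.055     ]
brick [0.40730857 0.02494208 0.024     ]
```

```bash
cat > fit.py <<'E'
from h import *
from scipy.optimize import least_squares
# points in slope frame: hood yaw frame, origin 60 mm up; P = O + y*Y + s*U + n*N
def axes(yaw):
    x=np.array([np.cos(yaw),np.sin(yaw),0]);y=np.array([-x[1],x[0],0]);z=np.array([0,0,1.])
    return (x+z)/2**.5,y,(z-x)/2**.5
def P(q,s,y,n):
    u,Y,N=axes(q[2]); return np.array([q[0],q[1],.06])+s*u+y*Y+n*N
E
python3 - <<'E'
from fit import *
import pickle
cs=pickle.load(open("c0.pkl","rb"));s,t=cs["side"],cs["top"]
def obs(q):
    l,m=q[3],q[4]
    return [(t,P(q,l+.001,.155,.034),(242.3,218.8)),(t,P(q,l+.001,-.155,.034),(355.4,223)),
     (s,P(q,l-.003,.155,.034),(264.5,255.5)),(s,P(q,l-.003,-.155,.034),(313.5,203.5)),
     (t,P(q,m,.158,.017),(240.3,172.0)),(s,P(q,m,.158,.017),(233.5,222.5)),
     (t,P(q,0,.167,0),(242.2,243.5)),(t,P(q,0,-.167,0),(356.3,247)),(s,P(q,0,.167,0),(285,280))]
f=lambda q:np.concatenate([proj(c,p)[0]-o for c,p,o in obs(q)])
S=least_squares(f,[.48,.03,-.05,.08,.2],loss="soft_l1");q=S.x
print(q,np.degrees(q[2]),"need",q[4]-q[3]);print(f(q).reshape(-1,2).round(1))
print(S.success,P(q,q[3],0,.017),P(q,q[4],0,.017)); np.save("q.npy",q)
E
```

```text
[ 0.48599784  0.04048776 -0.05489575  0.09471129  0.22241594] -3.1452949449804453 need 0.1277046479799882
[[ 0.1  0. ]
 [-0.1  0.4]
 [ 6.7 -4.5]
 [ 0.4 -1.2]
 [-0.3  2.4]
 [-0.1 -4.6]
 [-0.6 -2.8]
 [-0.1 -1.6]
 [-0.7  4.2]]
True [0.54086525 0.03747274 0.13899181] [0.63103004 0.0325181  0.22929264]
```

```bash
python3 - <<'E'
from fit import *
import pickle
cs=pickle.load(open("c0.pkl","rb"));s,t=cs["side"],cs["top"]
for off in (0,1):
  def obs(q):
    l,m=q[3],q[4]
    o=[(t,P(q,l+.001,.155,.034),(242.3,218.8)),(t,P(q,l+.001,-.155,.034),(355.4,223)),
     (s,P(q,l-.003,.155,.034),(271,250.5)),(s,P(q,l-.003,-.155,.034),(313.5,203.5)),
     (t,P(q,m,.158,.017),(240.3,172.0)),(s,P(q,m,.158,.017),(234,219))]
    if off:o+=[(t,P(q,0,.167,0),(242.2,243.5)),(t,P(q,0,-.167,0),(356.3,247)),(s,P(q,0,.167,0),(285,280))]
    return o
  f=lambda q:np.concatenate([proj(c,p)[0]-o for c,p,o in obs(q)])
  S=least_squares(f,[.48,.03,-.05,.08,.2]);q=S.x
  print(q,np.degrees(q[2]),"need",q[4]-q[3]);print(f(q).reshape(-1,2).round(1).tolist())
  print(P(q,q[3],0,.017),P(q,q[4],0,.017))
np.save("q.npy",q)
E
```

```text
[ 0.48964798  0.03977893 -0.05570539  0.09158923  0.22041241] -3.191683617441653 need 0.12882317380049563
[[0.4, -0.3], [0.0, 0.1], [-0.3, 1.0], [0.0, -0.7], [0.1, 1.7], [-1.3, -0.9]]
[0.54230872 0.03684241 0.13678418] [0.63325917 0.03177073 0.22787592]
[ 0.48454866  0.03940106 -0.05368905  0.0962628   0.2250753 ] -3.076155906561393 need 0.12881250130886396
[[0.4, 0.1], [0.3, 0.4], [0.5, 0.0], [0.5, -1.6], [-0.0, 2.1], [-0.6, -1.9], [-0.3, -2.3], [0.3, -1.2], [0.0, 4.0]]
[0.54051516 0.03639338 0.14008889] [0.63146811 0.03150551 0.23117309]
```

```bash
cat > to.py <<'E'
import sys
from fit import *
from station import r
from scipy.spatial.transform import Rotation as Ro
def rows(pos,Rt):
    st=r.sense();R=st["ee_rot"];d=R.T@(np.array(pos)-st["tcp_pos"])*1e3;w=Ro.from_matrix(R.T@Rt).as_rotvec()
    print("t",st["time_s"],"tcp",st["tcp_pos"].round(4),"shift",d.round(1),"turn",w.round(3),"F",st["wrist_force"].round(1),"j",st["joints"].round(0))
q=np.load("q.npy"); u,Y,N=axes(q[2]); 
Rt=np.c_[u,-Y,-N]; x=np.array([Y[1],-Y[0],0]); Rd=np.c_[x,-Y,[0,0,-1]]
E
python3 -c "
from to import *
rows([.38,.045,.32],Rd)
rows(P(q,.07,0,.16),Rt)"
```

```text
t 0.2 tcp [0.2275 0.5818 0.2916] shift [337.6 444.4 -27.8] turn [ 0.001  0.    -0.319] F [-0.3 -1.4 -1.2] j [ 83.  22.   0.  -0. -68. -15.]
t 0.2 tcp [0.2275 0.5818 0.2916] shift [376.5 431.4  69.6] turn [ 0.127  0.779 -0.302] F [-0.3 -1.4 -1.2] j [ 83.  22.   0.  -0. -68. -15.]
```

```bash
python3 -m pendant '[[[24,32,-3],[0,0,-0.02]],[[48,64,-6],[0,0,-0.05]],[[72,96,-9],[0,0,-0.07]],[[96,128,-12],[0,0,-0.1]],[[120,160,-15],[0,0,-0.12]],[[144,190,-18],[0,0,-0.15]],[[168,222,-20],[0,0,-0.17]],[[192,253,-22],[0,0,-0.2]],[[216,284,-24],[0,0,-0.22]],[[240,316,-26],[0,0,-0.24]]]' 0; python3 -c "
from to import *
rows([.38,.045,.32],Rd)"
```

```text
time_s: 1.2
tcp_pos: [0.336, 0.1988, 0.3184]
ee_rot: [[0.991, -0.131, 0.0], [-0.131, -0.991, 0.0], [0.0, -0.0, -1.0]]
wrist_force: [0.0, 0.3, -0.6]
gripper_width: 0.174
gripper_force: 0.0
t 1.2 tcp [0.336  0.1988 0.3184] shift [ 63.7 146.7  -1.6] turn [-0.    -0.    -0.078] F [ 0.   0.3 -0.6] j [ 55.  -3. -27.   0. -66.  28.]
```

```bash
python3 -m pendant '[[[10,24,0],[0,0,-0.01]],[[20,50,0],[0,0,-0.03]],[[32,75,0],[0,0,-0.04]],[[42,100,0],[0,0,-0.05]],[[54,125,0],[0,0,-0.07]],[[64,147,0],[0,0,-0.08]],[[64,147,0],[0,0,-0.08]]]' 0; python3 -c "
from to import *
rows(P(q,.07,0,.16),Rt)"
```

```text
time_s: 1.9
tcp_pos: [0.3801, 0.0443, 0.3181]
ee_rot: [[0.998, -0.056, -0.0], [-0.056, -0.998, -0.0], [-0.0, 0.0, -1.0]]
wrist_force: [-0.7, 0.1, 0.2]
gripper_width: 0.007
gripper_force: 0.0
t 1.9 tcp [0.3801 0.0443 0.3181] shift [41.  -0.8 95.5] turn [ 0.001  0.786 -0.002] F [-0.7  0.1  0.2] j [ 31.  -4. -28.   0. -66.  55.]
```

```bash
python3 -m pendant '[[[0,0,0],[0,0.1,0]],[[5,0,10],[0,0.2,0]],[[10,0,20],[0,0.3,0]],[[15,0,30],[0,0.4,0]],[[20,0,40],[0,0.5,0]],[[25,0,50],[0,0.6,0]],[[30,0,60],[0,0.7,0]],[[36,0,75],[0,0.786,0]],[[41,0,85],[0,0.786,0]],[[41,0,95],[0,0.786,0]]]' 0; python3 - <<'E'
from to import *
rows(P(q,.07,0,.16),Rt)
for n in("side","top"):
    c=r.capture(n);cv2.imwrite(f"pics/{n}1.png",c["frame"][:,:,::-1])
E
```

```text
time_s: 2.9
tcp_pos: [0.4428, 0.0673, 0.3112]
ee_rot: [[0.738, -0.089, 0.669], [-0.047, -0.996, -0.08], [0.673, 0.028, -0.739]]
wrist_force: [1.2, 0.8, 1.4]
gripper_width: 0.001
gripper_force: 0.0
t 2.9 tcp [0.4428 0.0673 0.3112] shift [-74.6  23.8  52.8] turn [ 0.044  0.047 -0.006] F [1.2 0.8 1.4] j [ 11.  -9. -61. 101. -12. -23.]
```

View pics/side1.png

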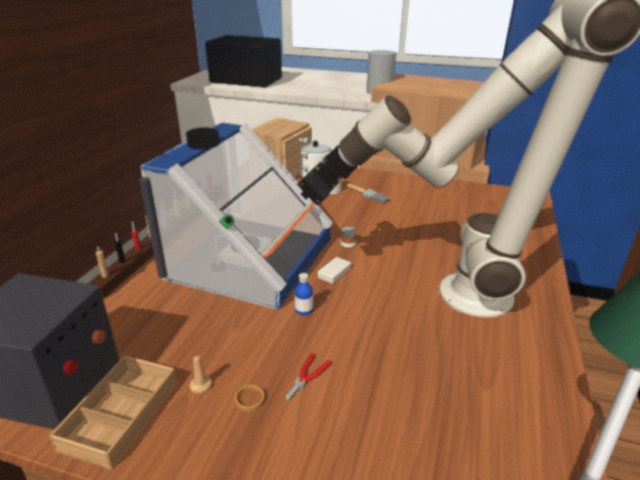

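The arm folded up against its J3 and J5 limits, so this wrist pose can't be reached. I'll fit a small kinematic model from the readings to pick a pose that can.

```bash
cat > kin.py <<'E'
import numpy as np
from scipy.optimize import least_squares
from scipy.spatial.transform import Rotation as Ro
E=lambda a,d:Ro.from_euler(a,d,degrees=True).as_matrix()
M=np.array([[0,0,1],[-1,0,0],[0,-1,0.]])
def fk(j,k,s4=1):
    l1,a,b,h,t,o1,o2=k
    Rf=E('z',j[0])@E('y',j[1]-j[2])
    p=E('z',j[0])@np.array([l1*np.sin(np.radians(j[1])),-o1,h+l1*np.cos(np.radians(j[1]))])+Rf@np.array([a,0,b])
    R5=Rf@E('x',s4*j[3])@E('y',-j[4])
    return p+R5@np.array([t,-o2,0]), R5@E('x',-j[5])@M
lo=np.array([-179,-69.29,-61.27,-181.2,-171.1,-177]);hi=np.array([179,118.1,80.6,117.6,-9.2,177])
def ik(pos,R,k,s4,seeds):
    best=None
    for s in seeds:
        f=lambda j:np.r_[(fk(j,k,s4)[0]-pos)*10,(fk(j,k,s4)[1]-R).ravel()]
        S=least_squares(f,np.clip(s,lo+.1,hi-.1),bounds=(lo,hi),x_scale=30)
        if best is None or S.cost<best.cost:best=S
    return best
E
python3 - <<'E'
from kin import *
from station import r
st=r.sense();j=st["joints"]
for s in(1,-1):print(s,np.abs(fk(j,[0]*7,s)[1]-st["ee_rot"]).max())
D=[([83.456,22.087,.39,-.02,-68.41,-14.8],[.22748,.5817,.2913]),([55,-3,-27,0,-66,28],[.336,.1988,.3184]),([31.3,-4,-28,0,-66,55],[.3801,.0443,.3181]),(j,st["tcp_pos"])]
w=[1,.15,.15,1]
for s in(1,-1):
    f=lambda k:np.concatenate([wi*(fk(a,k,s)[0]-b)*1000 for (a,b),wi in zip(D,w)])
    S=least_squares(f,[.35,.35,.05,.3,.2,.16,0],x_scale=.1);print(s,S.x.round(4),f(S.x).round(1))
print(j)
E
```

```text
1 1.8540355503465518
-1 3.3306690738754696e-16
1 [ 0.5492  0.4953 -0.1672  0.7023  0.5813  0.14    0.0196] [ 0.   0.   0.2 -0.2  0.2 -0.5 -0.2 -0.1 -0.5  0.  -0.  -0. ]
-1 [ 0.5639  0.4225 -0.0008  0.1626  0.2368  0.      0.1598] [ 0.   0.   0.1 -0.1  0.2 -0.3 -0.2 -0.1 -0.3  0.   0.  -0. ]
[ 10.70747489  -9.15275134 -60.69243568 101.19004137 -12.02381573
 -22.14420462]
```

```bash
cat > scan.py <<'E'
from kin import *
from fit import *
k=[.5639,.4225,-.0008,.1626,.2368,0,.1598]
q=np.load("q.npy");q[:3]=[.487,.0395,-.0547];q[3]=.094;u,Y,N=axes(q[2])
def pose(psi,phi,roll,s,ins=.025,y=0,drop=0):
    a,b=np.radians([psi,phi])
    tz=np.cos(b)*(-np.cos(a)*N+np.sin(a)*u)+np.sin(b)*Y
    ux=u-(u@tz)*tz;ux/=np.linalg.norm(ux)
    R0=np.c_[ux,np.cross(tz,ux),tz]@E('z',roll)
    rf=.010 if roll in(0,180) else .015
    pin=P(q,s-.007-drop,y,.030)-rf*ux
    return pin+(ins-.07)*tz,R0
def clear(p,R,s):
    for x in(-.0375,.0375):
      for yy in(-.095,.095):
        for z in(0,-.06,-.12):
          c=p+R@np.array([x,yy,z]);d=c-np.array([q[0],q[1],.06]);S,n=d@u,d@N
          if c[2]<.06 or (n<.042 and not(S<s-.012 and n>.01 and (c[0]-q[0])<.0)):return False
    return True
E
python3 - <<'E'
from scan import *
seeds=[np.array([10,0,-45,0,-50,0.]),np.array([10,0,-45,100,-30,-20.]),np.array([10,20,-45,-100,-60,0.]),np.array([-10,0,-45,-170,-40,0.])]
out=[]
for roll in(0,90,-90,180):
  for psi in(0,15,30,45):
    for phi in(-45,-30,-15,0,15,30,45):
      ok=True;m=99;js=[]
      for s in(.09,.225):
        p,R=pose(psi,phi,roll,s)
        if not clear(p,R,s):ok=False;break
        S=ik(p,R,k,-1,seeds)
        if S.cost>1e-6:ok=False;break
        m=min(m,(S.x-lo).min(),(hi-S.x).min());js.append(S.x.round(0))
      if ok:out.append((m,roll,psi,phi,js))
for o in sorted(out,key=lambda o:-o[0])[:12]:print(o[0].round(1),o[1:4],*o[4])
E
```

```text
25.3 (90, 0, 30) [-12.  15. -28. -82. -36.  88.] [ -3.  12. -14. -61. -35.  56.]
25.3 (-90, 0, 30) [-12.  15. -28. -82. -36. -92.] [  -3.   12.  -14.  -61.  -35. -124.]
5.2 (-90, 15, 0) [ -22.   20.  -56. -158.  -47.   -6.] [ -13.   10.  -32. -143.  -14.  -31.]
3.6 (180, 15, 0) [ -21.   19.  -55. -158.  -45.   83.] [ -12.   10.  -31. -141.  -13.   56.]
3.6 (0, 15, 0) [ -21.   19.  -55. -158.  -45.  -97.] [ -12.   10.  -31. -141.  -13. -124.]
3.0 (90, 15, 0) [ -22.   20.  -56. -158.  -47.  174.] [ -13.   10.  -32. -143.  -14.  149.]
```

```bash
python3 - <<'E'
from scan import *
from scipy.spatial.transform import Slerp
from station import r
pB=np.array([.3801,.0443,.3181]);x=np.array([Y[1],-Y[0],0]);RB=np.c_[x,-Y,[0,0,-1]]
p1,R1=pose(0,30,90,.094,ins=-.06,drop=.015)
print("pre tcp",p1,R1.round(2).tolist())
for start in(pB,pB+[0.03,-.1,.03]):
  sl=Slerp([0,1],Ro.from_matrix([RB,R1]));j=np.array([31,-4,-28,0,-66,55.])
  for a in np.linspace(0,1,9):
    S=ik(start+(p1-start)*a,sl(a).as_matrix(),k,-1,[j]);j=S.x;print(a.round(2),j.round(0),"%.1e"%S.cost)
st=r.sense();R=st["ee_rot"];print("back",(R.T@(pB-st["tcp_pos"])*1e3).round(),Ro.from_matrix(R.T@RB).as_rotvec().round(3))
print("B->pre",(RB.T@(p1-pB)*1e3).round(),Ro.from_matrix(RB.T@R1).as_rotvec().round(3))
E
```

```text
pre tcp [ 0.42302025 -0.02209418  0.20112671] [[0.31, -0.71, 0.64], [-0.88, 0.04, 0.47], [-0.35, -0.71, -0.61]]
0.0 [ 31.  -4. -28.   0. -66.  56.] 2.2e-27
0.12 [ 26.  -4. -28.  -6. -61.  54.] 3.0e-28
0.25 [ 21.  -4. -28. -12. -56.  53.] 2.2e-29
0.38 [ 16.  -3. -29. -19. -51.  54.] 2.4e-25
0.5 [ 11.  -2. -29. -27. -47.  56.] 5.3e-23
0.62 [  5.  -1. -29. -37. -43.  59.] 2.4e-21
0.75 [ -2.   1. -30. -48. -41.  65.] 9.9e-21
0.88 [ -9.   3. -30. -60. -40.  72.] 6.1e-21
1.0 [-17.   6. -32. -72. -41.  80.] 2.6e-18
0.0 [ 15.  -2. -21.  -0. -71.  72.] 1.6e-28
0.12 [ 12.  -1. -21.  -7. -67.  69.] 2.1e-27
0.25 [  8.  -1. -22. -13. -62.  66.] 1.5e-26
0.38 [  5.  -1. -23. -21. -58.  64.] 9.5e-26
0.5 [  2.  -0. -24. -28. -53.  64.] 5.5e-26
0.62 [ -2.   0. -26. -37. -48.  64.] 1.9e-23
0.75 [ -6.   2. -27. -47. -45.  67.] 1.7e-21
0.88 [-11.   3. -29. -59. -42.  72.] 3.1e-20
1.0 [-17.   6. -32. -72. -41.  80.] 2.9e-30
back [-40.  27. -46.] [ 0.042 -0.736 -0.021]
B->pre [ 46.  64. 117.] [0.958 0.206 1.249]
```

```bash
python3 -m pendant '[[[-8,5,-9],[0.01,-0.1,0]],[[-15,10,-18],[0.02,-0.2,-0.01]],[[-22,15,-27],[0.03,-0.3,-0.01]],[[-28,20,-34],[0.03,-0.4,-0.01]],[[-34,24,-40],[0.04,-0.5,-0.02]],[[-40,27,-46],[0.04,-0.6,-0.02]],[[-40,27,-46],[0.042,-0.736,-0.02]],[[-40,27,-46],[0.042,-0.736,-0.02]],[[-40,27,-46],[0.042,-0.736,-0.02]],[[-40,27,-46],[0.042,-0.736,-0.02]]]'; python3 - <<'E'
from scan import *
from station import r
p1,R1=pose(0,30,90,.094,ins=-.06,drop=.015)
st=r.sense();R=st["ee_rot"];print(st["joints"].round(0),(R.T@(p1-st["tcp_pos"])*1e3).round(),Ro.from_matrix(R.T@R1).as_rotvec().round(3))
E
```

```text
time_s: 4.0
tcp_pos: [0.3811, 0.0475, 0.3182]
ee_rot: [[0.998, -0.056, -0.003], [-0.056, -0.998, 0.008], [-0.004, -0.008, -1.0]]
wrist_force: [-0.4, -0.3, -0.3]
gripper_width: 0.006
gripper_force: 0.0
[ 31.  -4. -27.  -1. -66.  56.] [ 46.  68. 116.] [0.954 0.212 1.244]
```

```bash
python3 -m pendant '[[[4,6,8],[0.07,0.016,0.095]],[[8,12,16],[0.145,0.032,0.19]],[[11,17,25],[0.22,0.05,0.285]],[[15,22,34],[0.29,0.065,0.38]],[[18,28,42],[0.365,0.08,0.475]],[[22,33,52],[0.44,0.1,0.57]],[[26,38,62],[0.51,0.115,0.665]],[[29,43,72],[0.585,0.13,0.76]],[[32,48,80],[0.66,0.145,0.855]],[[35,52,88],[0.73,0.16,0.95]]]'; python3 - <<'E'
from scan import *
from station import r
p1,R1=pose(0,30,90,.094,ins=-.06,drop=.015)
st=r.sense();R=st["ee_rot"];print(st["joints"].round(0),(R.T@(p1-st["tcp_pos"])*1e3).round(),Ro.from_matrix(R.T@R1).as_rotvec().round(3))
E
```

```text
time_s: 5.0
tcp_pos: [0.4107, -0.0072, 0.23]
ee_rot: [[0.542, -0.703, 0.46], [-0.819, -0.319, 0.476], [-0.188, -0.635, -0.749]]
wrist_force: [0.0, 0.1, -0.8]
gripper_width: 0.005
gripper_force: 0.0
[ -3.   1. -30. -50. -41.  66.] [24. 14. 20.] [0.221 0.049 0.293]
```

```bash
python3 -m pendant '[[[8,5,7],[0.07,0.016,0.1]],[[16,10,14],[0.15,0.03,0.2]],[[24,14,20],[0.22,0.05,0.293]],[[24,14,20],[0.22,0.05,0.293]],[[24,14,20],[0.22,0.05,0.293]]]'; python3 - <<'E'
from scan import *
from station import r
p1,R1=pose(0,30,90,.094,ins=0.025,drop=.015)
st=r.sense();R=st["ee_rot"];print(st["joints"].round(0),(R.T@(p1-st["tcp_pos"])*1e3).round(),Ro.from_matrix(R.T@R1).as_rotvec().round(3),"N in tool",(R.T@N).round(2),"u",(R.T@u).round(3),"Y",(R.T@Y).round(3))
a,b=[r.capture(n)["frame"][:,:,::-1] for n in("side","top")]
f=lambda i,x,y:cv2.resize(i[y:y+150,x:x+200],(800,600),interpolation=cv2.INTER_CUBIC)
cv2.imwrite("pics/pre.png",cv2.resize(np.vstack([f(a,190,170),f(b,210,140)]),(440,600)) if 0 else np.hstack([f(a,190,170),f(b,210,140)])[:, :][::2,::2])
E
```

```text
time_s: 5.5
tcp_pos: [0.4235, -0.0228, 0.2021]
ee_rot: [[0.309, -0.708, 0.635], [-0.885, 0.031, 0.464], [-0.348, -0.705, -0.617]]
wrist_force: [0.5, 0.2, -0.3]
gripper_width: 0.006
gripper_force: 0.0
[-16.   5. -31. -72. -41.  79.] [-1.  1. 86.] [ 0.006 -0.002  0.006] N in tool [-0.5   0.   -0.87] u [ 0.006 -1.    -0.006] Y [-0.867 -0.008  0.498]
```

View pics/pre.png

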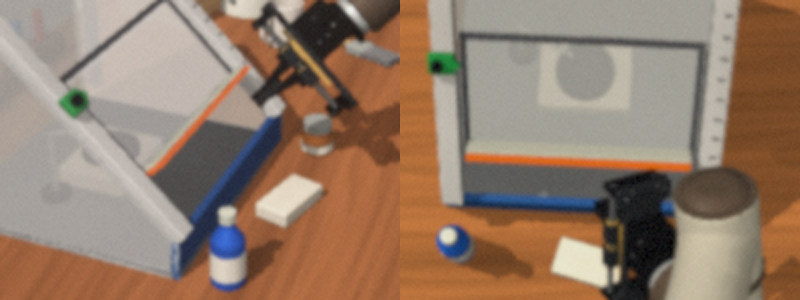

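The pre-pose looks right: the shut fingers sit just in front of and below the lip, clear of the bottle, brick and jar. I'll insert them now.

```bash
python3 -m pendant '[[[0,0,15],[0,0,0]],[[0,0,30],[0,0,0]],[[0,0,45],[0,0,0]],[[0,0,55],[0,0,0]],[[0,0,65],[0,0,0]],[[0,0,75],[0,0,0]],[[0,0,82],[0,0,0]],[[0,0,82],[0,0,0]]]'; python3 -m pendant '[[[0,-3,0],[0,0,0]],[[0,-6,0],[0,0,0]],[[0,-9,0],[0,0,0]],[[0,-12,0],[0,0,0]],[[0,-15,0],[0,0,0]],[[0,-15,0],[0,0,0]]]'
```

```text
time_s: 6.4
tcp_pos: [0.4769, 0.015, 0.1511]
ee_rot: [[0.308, -0.708, 0.636], [-0.885, 0.032, 0.464], [-0.349, -0.705, -0.617]]
wrist_force: [0.4, -0.1, -0.0]
gripper_width: 0.002
gripper_force: 0.0
time_s: 7.0
tcp_pos: [0.4876, 0.0142, 0.1629]
ee_rot: [[0.308, -0.706, 0.637], [-0.885, 0.032, 0.464], [-0.348, -0.707, -0.616]]
wrist_force: [0.1, -0.9, 0.3]
gripper_width: 0.003
gripper_force: 0.0
```

No contact yet, so I'll keep edging up the slope in small steps.

```bash
python3 -m pendant '[[[0,-3,0],[0,0,0]],[[0,-6,0],[0,0,0]],[[0,-9,0],[0,0,0]],[[0,-12,0],[0,0,0]],[[0,-12,0],[0,0,0]]]'; python3 -m pendant '[[[0,-4,0],[0,0,0]],[[0,-8,0],[0,0,0]],[[0,-12,0],[0,0,0]],[[0,-16,0],[0,0,0]],[[0,-20,0],[0,0,0]],[[0,-20,0],[0,0,0]]]'; python3 - <<'E'
from h import *
from station import r
a,b=[r.capture(n)["frame"][:,:,::-1] for n in("side","top")]
f=lambda i,x,y:cv2.resize(i[y:y+130,x:x+180],(400,290),interpolation=cv2.INTER_CUBIC)
cv2.imwrite("pics/push1.png",np.hstack([f(a,190,170),f(b,210,140)]))
E
```

```text
time_s: 7.5
tcp_pos: [0.4959, 0.0138, 0.1709]
ee_rot: [[0.308, -0.707, 0.637], [-0.885, 0.032, 0.464], [-0.348, -0.706, -0.616]]
wrist_force: [-0.6, -0.1, -1.6]
gripper_width: 0.002
gripper_force: 0.7
time_s: 8.1
tcp_pos: [0.5107, 0.0132, 0.1857]
ee_rot: [[0.309, -0.706, 0.638], [-0.885, 0.032, 0.464], [-0.348, -0.708, -0.615]]
wrist_force: [-1.1, -0.6, -0.6]
gripper_width: 0.004
gripper_force: 0.3
```

View pics/push1.png

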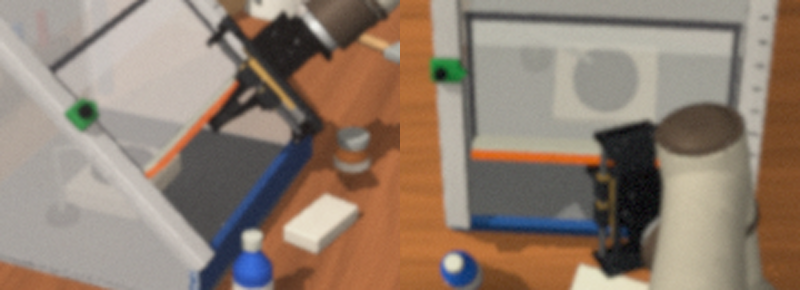

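The lip is resting on the fingers and the window has started to move. I'll push on, then measure.

```bash
cat > meas.py <<'E'
from scan import *
from station import r
def m(save=None):
    cs={n:r.capture(n) for n in("side","top")}
    for n,c in cs.items():
        im=c["frame"];mk=mask(im,"orange");x0,y0,x1,y1=(235,150,290,235) if n=="top" else (225,190,300,265)
        w=np.zeros_like(mk);w[y0:y1,x0:x1]=mk[y0:y1,x0:x1]
        pts=np.argwhere(w>0)[:,::-1].astype(float)
        # line through the band, evaluated near its left end
        vx,vy,a,b=cv2.fitLine(pts.astype(np.float32),cv2.DIST_HUBER,0,.01,.01).ravel()
        off=.001 if n=="top" else -.003
        def f(s):
            p=proj(c,P(q,s+off,.12,.034))[0]; return (p[0]-a)*vy-(p[1]-b)*vx
        ss=np.linspace(.06,.28,441);sl=ss[np.argmin([abs(f(s)) for s in ss])]
        tip=(240.3,172.0) if n=="top" else (234,219)
        st=ss[np.argmin([np.linalg.norm(proj(c,P(q,s,.158,.017))[0]-tip) for s in ss])]
        print(n,"lip",sl.round(4),"tip",st.round(4),"need",(st-sl).round(4),len(pts))
    return cs
E
python3 -c "
from meas import *
m()"
python3 -m pendant '[[[0,-6,0],[0,0,0]],[[0,-12,0],[0,0,0]],[[0,-18,0],[0,0,0]],[[0,-24,0],[0,0,0]],[[0,-30,0],[0,0,0]],[[0,-36,0],[0,0,0]],[[0,-42,0],[0,0,0]],[[0,-48,0],[0,0,0]],[[0,-50,0],[0,0,0]],[[0,-50,0],[0,0,0]]]'; python3 -c "
from meas import *
m()"
```

```text
side lip 0.1245 tip 0.2185 need 0.094 62
top lip 0.1255 tip 0.2285 need 0.103 128
time_s: 9.3
tcp_pos: [0.5459, 0.0116, 0.2209]
ee_rot: [[0.308, -0.706, 0.637], [-0.885, 0.032, 0.464], [-0.348, -0.707, -0.615]]
wrist_force: [0.1, -0.6, -0.0]
gripper_width: 0.006
gripper_force: 0.1
side lip 0.1745 tip 0.2185 need 0.044 54
top lip 0.175 tip 0.2285 need 0.0535 135
```

```bash
python3 -m pendant '[[[0,-4,0],[0,0,0]],[[0,-8,0],[0,0,0]],[[0,-12,0],[0,0,0]],[[0,-16,0],[0,0,0]],[[0,-20,0],[0,0,0]],[[0,-24,0],[0,0,0]],[[0,-28,0],[0,0,0]],[[0,-32,0],[0,0,0]],[[0,-35,0],[0,0,0]]]'; python3 - <<'E'
from meas import *
cs=m()
a,b=[cs[n]["frame"][:,:,::-1] for n in("side","top")]
f=lambda i,x,y:cv2.resize(i[y:y+60,x:x+50],(400,480),interpolation=cv2.INTER_CUBIC)
cv2.imwrite("pics/push2.png",np.hstack([f(a,215,195),f(b,222,150)]))
E
```

```text
time_s: 10.3
tcp_pos: [0.5703, 0.0103, 0.2452]
ee_rot: [[0.308, -0.707, 0.637], [-0.885, 0.032, 0.464], [-0.349, -0.706, -0.616]]
wrist_force: [-3.6, -1.0, -0.7]
gripper_width: 0.003
gripper_force: 1.2
side lip 0.2085 tip 0.2185 need 0.01 27
top lip 0.21 tip 0.2285 need 0.0185 132
```

View pics/push2.png

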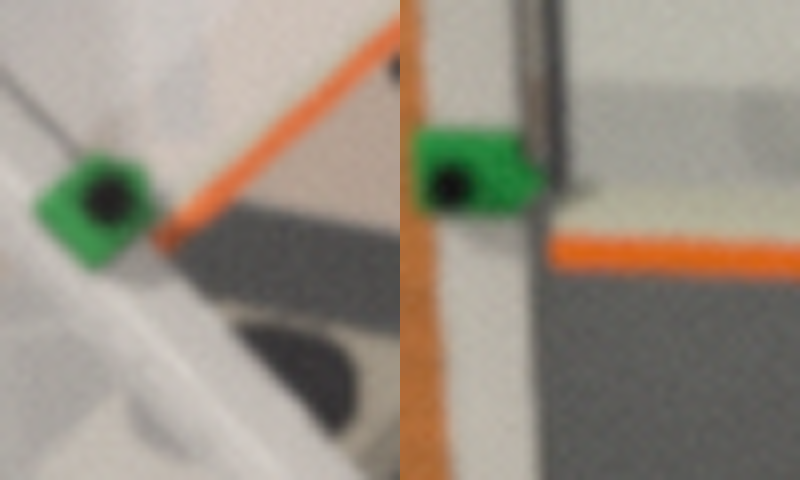

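The lip end is now just below the pointer: the top crop has the tip at about (240,172.5) and the lip's orange band centred on row 181. The two views disagree by about 8 mm on the tip, so I'll refine it from the green block's outline.

```bash
python3 - <<'E'
from meas import *
fr={n:[r.capture(n) for _ in range(6)] for n in("top","side")}
ss=np.linspace(.15,.28,521)
def sof(c,o,y,n): 
    e=[proj(c,P(q,s,y,n))[0]-o for s in ss]; i=np.argmin([np.linalg.norm(a) for a in e]); return ss[i].round(4),e[i].round(1)
for n in fr:
    c=fr[n][0];im=np.mean([f["frame"] for f in fr[n]],0)
    g=im[:,:,1]-np.maximum(im[:,:,0],im[:,:,2])
    x0,y0,x1,y1=(222,160,246,184) if n=="top" else (215,207,242,235)
    w=np.clip(g[y0:y1,x0:x1],0,None)
    print(n);print(np.round(w).astype(int))
    for y,nn in((.182,.024),(.158,.017),(.167,.017)):print(y,nn,[(s,proj(c,P(q,s,y,nn))[0].round(1).tolist()) for s in(.21,.22,.23)])
E
```

```text
top
[[ 0  0  0  0  0  0  0  0  0  0  0  0  0  0  0  0  0  0  0  0  0  0  0  0]
 [ 0  0  0  0  0  0  0  0  0  0  0  0  0  0  0  0  0  0  0  0  0  0  0  0]
 [ 0  0  0  0  0  0  0  0  0  0  0  0  0  0  0  0  0  0  0  0  0  0  0  0]
 [ 0  0  0  0  0  0  0  0  0  0  0  0  0  0  0  0  0  0  0  0  0  0  0  0]
 [ 0  0  0  0  0  0  0  0  0  0  0  0  0  0  0  0  0  0  0  0  0  0  0  0]
 [ 0  0  0  0 10 13 13 13 14 13 12 11 11  9  5  0  0  0  0  0  0  0  0  0]
 [ 0  0 20 43 49 47 46 45 45 43 41 40 38 33 20  4  0  0  0  0  0  0  0  0]
 [ 0  2 54 71 69 68 66 67 66 67 65 63 62 56 39 12  0  0  0  0  0  0  0  0]
 [ 0  8 62 74 72 72 71 71 73 73 74 73 74 68 51 22  0  0  0  0  0  0  0  0]
 [ 0  7 59 71 66 62 60 63 67 72 72 73 72 69 57 36 11  2  0  0  0  0  0  0]
 [ 0  4 52 63 53 42 39 47 56 64 69 70 70 69 62 50 32 15  6  0  0  0  0  0]
 [ 0  0 43 53 35 20 18 26 39 56 66 68 70 69 68 62 49 32 14  2  0  0  0  0]
 [ 0  0 33 44 23  7  4  8 27 47 61 65 69 69 69 67 60 42 21  4  0  0  0  0]
 [ 0  0 26 35 17  2  0  4 24 44 56 62 66 68 68 65 56 38 16  3  0  0  0  0]
 [ 0  0 21 33 20  7  2  9 26 45 55 61 62 65 62
[... 2928 characters left out ...]
 0
   0  0  0]
 [ 0  0  0  0  0  0  0  0  0  0  0  0  0  0  0  0  0  0  0  0  0  0  0  0
   0  0  0]
 [ 0  0  0  0  0  0  0  0  0  0  0  0  0  0  0  0  0  0  0  0  0  0  0  0
   0  0  0]
 [ 0  0  0  0  0  0  0  0  0  0  0  0  0  0  0  0  0  0  0  0  0  0  0  0
   0  0  0]
 [ 0  0  0  0  0  0  0  0  0  0  0  0  0  0  0  0  0  0  0  0  0  0  0  0
   0  0  0]
 [ 0  0  0  0  0  0  0  0  0  0  0  0  0  0  0  0  0  0  0  0  0  0  0  0
   0  0  0]]
0.182 0.024 [(0.21, [233.4, 224.0]), (0.22, [230.7, 221.1]), (0.23, [228.1, 218.2])]
0.158 0.017 [(0.21, [236.4, 221.2]), (0.22, [233.8, 218.4]), (0.23, [231.2, 215.5])]
0.167 0.017 [(0.21, [234.7, 222.7]), (0.22, [232.1, 219.9]), (0.23, [229.5, 217.0])]
```

```bash
python3 - <<'E'
from meas import *
for n in("side","top"):
    c=r.capture(n)
    for sc in(.215,.23):
        print(n,sc,{(ds,y,nn):proj(c,P(q,sc+ds,y,nn))[0].round(1).tolist() for ds in(-.015,.015) for y in(.164,.2) for nn in(.012,.024)}, "tip24",proj(c,P(q,sc,.158,.024))[0].round(1),"tip10",proj(c,P(q,sc,.158,.010))[0].round(1),"screw",proj(c,P(q,sc,.182,.034))[0].round(1))
E
```

```text
side 0.215 {(-0.015, 0.164, 0.012): [236.8, 226.0], (-0.015, 0.164, 0.024): [239.4, 223.7], (-0.015, 0.2, 0.012): [229.9, 232.4], (-0.015, 0.2, 0.024): [232.5, 230.1], (0.015, 0.164, 0.012): [229.0, 217.5], (0.015, 0.164, 0.024): [231.6, 215.2], (0.015, 0.2, 0.012): [221.9, 223.7], (0.015, 0.2, 0.024): [224.5, 221.4]} tip24 [236.6 218.4] tip10 [233.6 221.1] screw [234.3 220.6]
side 0.23 {(-0.015, 0.164, 0.012): [232.9, 221.7], (-0.015, 0.164, 0.024): [235.5, 219.5], (-0.015, 0.2, 0.012): [225.9, 228.0], (-0.015, 0.2, 0.024): [228.5, 225.7], (0.015, 0.164, 0.012): [225.1, 213.2], (0.015, 0.164, 0.024): [227.7, 210.9], (0.015, 0.2, 0.012): [217.9, 219.3], (0.015, 0.2, 0.024): [220.5, 217.0]} tip24 [232.7 214.2] tip10 [229.7 216.8] screw [230.3 216.3]
top 0.215 {(-0.015, 0.164, 0.012): [238.8, 180.7], (-0.015, 0.164, 0.024): [238.1, 182.8], (-0.015, 0.2, 0.012): [225.5, 180.2], (-0.015, 0.2, 0.024): [224.7, 182.3], (0.015, 0.164, 0.012): [238.3, 170.5], (0.015, 0.164, 0.024): [237.6, 172.5], (0.015, 0.2, 0.012): [224.7, 170.1], (0.015, 0.2, 0.024): [223.9, 172.0]} tip24 [240.1 177.7] tip10 [240.9 175.4] screw [230.4 179.1]
top 0.23 {(-0.015, 0.164, 0.012): [238.6, 175.6], (-0.015, 0.164, 0.024): [237.9, 177.7], (-0.015, 0.2, 0.012): [225.1, 175.2], (-0.015, 0.2, 0.024): [224.3, 177.2], (0.015, 0.164, 0.012): [238.0, 165.3], (0.015, 0.164, 0.024): [237.3, 167.3], (0.015, 0.2, 0.012): [224.4, 164.9], (0.015, 0.2, 0.024): [223.6, 166.8]} tip24 [239.8 172.6] tip10 [240.6 170.3] screw [230.1 174. ]
```

```bash
python3 -m pendant '[[[0,-2,0],[0,0,0]],[[0,-4,0],[0,0,0]],[[0,-6,0],[0,0,0]],[[0,-8,0],[0,0,0]],[[0,-10,0],[0,0,0]],[[0,-11,0],[0,0,0]],[[0,-12,0],[0,0,0]],[[0,-13,0],[0,0,0]],[[0,-13,0],[0,0,0]]]'; python3 - <<'E'
from meas import *
cs=m()
a,b=[cs[n]["frame"][:,:,::-1] for n in("side","top")]
f=lambda i,x,y:cv2.resize(i[y:y+45,x:x+30],(400,600),interpolation=cv2.INTER_CUBIC)
cv2.imwrite("pics/push3.png",np.hstack([f(a,218,195),f(b,222,150)]))
E
```

```text
time_s: 12.0
tcp_pos: [0.5793, 0.0099, 0.2542]
ee_rot: [[0.308, -0.707, 0.637], [-0.885, 0.032, 0.464], [-0.349, -0.706, -0.616]]
wrist_force: [-1.1, -1.0, -2.1]
gripper_width: 0.002
gripper_force: 0.8
side lip 0.2215 tip 0.2185 need -0.003 9
top lip 0.222 tip 0.2285 need 0.0065 133
```

View pics/push3.png

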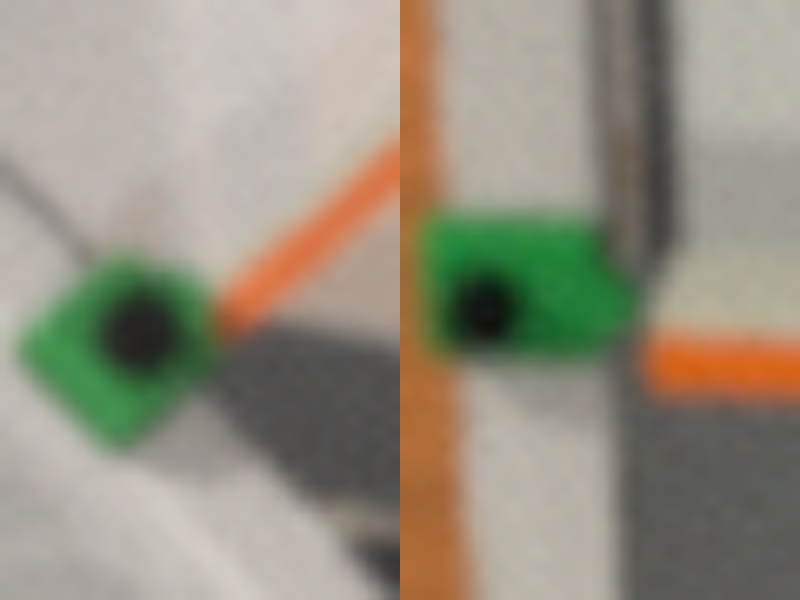

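The top view shows the lip about 5 mm short. In the side view the bulge at (232.3,215.8) on the green outline is the real tip, since the right corner is only the block's edge. That also puts the tip at s ≈ 0.2275, so I'll push 5 mm more and then withdraw.

```bash
python3 -m pendant '[[[0,-1,0],[0,0,0]],[[0,-2,0],[0,0,0]],[[0,-3,0],[0,0,0]],[[0,-4,0],[0,0,0]],[[0,-5,0],[0,0,0]],[[0,-5,0],[0,0,0]],[[0,-5,0],[0,0,0]]]'; python3 -c "
from meas import *
m()"
```

```text
time_s: 12.8
tcp_pos: [0.5829, 0.0098, 0.2578]
ee_rot: [[0.308, -0.707, 0.637], [-0.885, 0.032, 0.464], [-0.349, -0.706, -0.616]]
wrist_force: [-1.5, -0.6, -2.0]
gripper_width: 0.0
gripper_force: 0.7
side lip 0.226 tip 0.2185 need -0.0075 11
top lip 0.227 tip 0.2285 need 0.0015 134
```

```bash
python3 -m pendant '[[[0,4,0],[0,0,0]],[[0,8,0],[0,0,0]],[[0,12,0],[0,0,0]],[[0,12,-15],[0,0,0]],[[0,12,-30],[0,0,0]],[[0,12,-50],[0,0,0]],[[0,12,-70],[0,0,0]],[[0,12,-90],[0,0,0]],[[0,12,-110],[0,0,0]],[[0,12,-110],[0,0,0]]]'; python3 - <<'E'
from meas import *
cs=m()
cv2.imwrite("pics/end.png",np.hstack([cs[n]["frame"][60:360,150:550,::-1] for n in("side","top")]))
E
```

```text
time_s: 13.9
tcp_pos: [0.5032, -0.0422, 0.3203]
ee_rot: [[0.308, -0.703, 0.641], [-0.886, 0.032, 0.462], [-0.345, -0.71, -0.613]]
wrist_force: [0.5, 0.1, 0.4]
gripper_width: 0.001
gripper_force: 0.0
side lip 0.2265 tip 0.2185 need -0.008 5
top lip 0.227 tip 0.2285 need 0.0015 134
```

View pics/end.png

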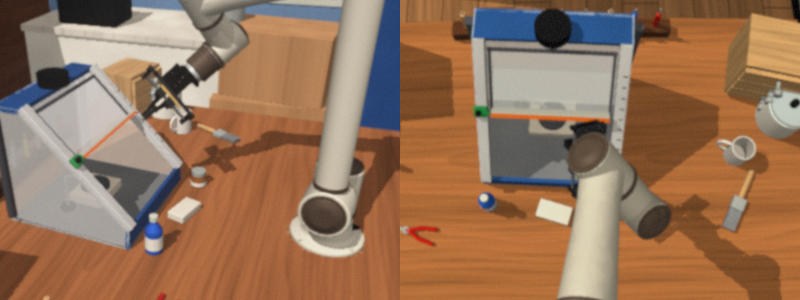

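The lip now stays beside the pointer, at side crop (77,160) and top crop (483,112). The gripper is clear and the bystanders in view have not moved. I'll hand in now.

```bash
python3 -m pendant '[[[0,0,-5],[0,0,0]],[[0,0,-5],[0,0,0]],[[0,0,-5],[0,0,0]]]'; python3 -c "
from station import r
print(r.finish_job())"
```

```text
time_s: 14.3
tcp_pos: [0.5011, -0.043, 0.3196]
ee_rot: [[0.308, -0.708, 0.636], [-0.885, 0.032, 0.464], [-0.349, -0.706, -0.617]]
wrist_force: [0.6, 0.4, -0.0]
gripper_width: 0.008
gripper_force: 0.0
the job is handed in; nothing more can be done
None
```

The window is up with the lip's end beside the pointer tip, within about 1 mm along the slope by my camera estimate. The gripper is clear, and I handed the job in at about 14 s; the hand-in returned no verdict.

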